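# Seat a block in the drilling jig and lock the toggle clamp

### The job

Load the drilling jig: with a fingertip, slide the long wooden block flat along the board until it sits flush against both the wooden fence and the metal end stop, then push the red clamp handle down and over until it is fully locked and the rubber pad holds the block there. Only push: nothing is to be picked up, and the other things on the bench stay where they are. Leave everything and move clear.

Things in the scene. Friction and masses are not known exactly. Their poses are not given: they have to be found in the camera images.
- jig: Grey jig board, 250 x 280 x 18 mm, fixed to the bench. Origin at bench level: z up; x runs along the fence towards the end stop; y runs from the block's side across the fence to the clamp, the way the locked handle points. Board spans x -140..110, y -150..130 mm. The steel clamp bracket stands behind the fence in the plane x = 0: 52 mm wide, y -16..60 mm, up to 63 mm above the bench.
- nest_corner (a point): Point on the board's top (18 mm above the bench) where fence face and end stop face meet, at jig x 70, y -45 mm; axes as jig. The seated block fills from here 140 mm in -x, 45 mm in -y, 40 mm in z. The wooden fence runs from here 200 mm in -x, is 18 mm thick (in +y) and 25 mm high.
- bushing (a point): Centre of the drill hole in the top of the aluminium bushing plate; axes as jig. The plate, 70 (x) x 44 (y) x 10 mm, sits on the 30 x 45 mm aluminium end stop and overhangs the nest by 40 mm, its underside 46 mm above the board, so the 40 mm high block slides under it.
- block: The workpiece: long plain light-wood block 140 (its x) x 45 (its y) x 40 mm (z), about 0.13 to 0.27 kg, loose on the board on the open side of the fence, 20 to 45 mm short of the stop and 15 to 35 mm off the fence, up to 9 degrees askew. Origin at the centre of its underside; its +x end belongs at the end stop, its +y side at the fence.
- block_corner (a point): Lower corner of the block (block frame x +70, y +22.5, z 0 mm) that belongs at nest_corner; axes as block.
- clamp_handle (a joint): Angle of the clamp's handle in rad: 0 fully open, grows as it is pushed back and down, 1.20 fully locked against its stop. The handle slopes 1.29 - value rad above the horizontal, rising along jig +y. Friction keeps it where it is left; past dead centre, 1.15, it stays locked by itself. Pushing on the grip takes about 2 to 5 N.
- handle_pivot (a point): Axis of the handle, at jig (0, 45, 54) mm; the axis is parallel to jig x; axes as jig. The handle swings in the plane x = 0 of the jig. The handle is linked to the hold-down arm, which stands up beside the fence when open and comes down over the block as the handle goes down.
- handle_grip (a point): Point on the centreline of the red grip, 105 mm from the pivot. The red grip is a round bar 19 mm thick, 49 to 140 mm from the pivot. Fully open, its end is 190 mm above the bench and the standing hold-down arm in front of it reaches up to 150 mm, its spindle end 25 mm short of the grip; above that the space in front of the grip is free.
- handle_end (a point): Free end of the red grip, on its centreline, 140 mm from the pivot. It is 66 mm above the bench when locked.
- clamp_pad: Black rubber pad, 20 mm across, 13 mm high, on the spindle of the hold-down arm; origin at the centre of the face that presses on the block. Locked, it presses on the seated block's top at jig x = 0, 22 mm from the fence, with about 16 N; it gives a little, on a stiff spring.
- glue_bottle: Yellow glue bottle, 52 mm across, 130 mm tall, standing on the bench; origin under its centre. Leave alone.
- screw_jar: Glass screw jar with a steel lid, 56 mm across, 70 mm tall, standing on the bench; origin under its centre. Leave alone.
- screwdriver: Red-handled screwdriver, 200 mm long, lying on the bench along its x; origin under its middle. Leave alone.
- offcut: Short light-wood offcut 60 x 45 x 40 mm on the bench beside the board, not the workpiece; origin under its centre. Leave alone.
Things that resemble listed ones, but are neither listed nor needed, are in the scene too. What is shaped like the block but pink or turquoise is not meant.

How it is judged:
On the way, in this order (a step that is already met when the one before it is completed fails the run):
1. the block lies flush against the fence and the end stop while the clamp is still open (x of block_corner in the frame of nest_corner above -0.003 m and y of block_corner in the frame of nest_corner above -0.003 m and angle between the x axis of block and the x axis of jig, either way round below 0.03 rad and value of joint clamp_handle below 0.5 rad), for 0.2 s.
2. the handle is pushed over to locked and the pad presses on the block (value of joint clamp_handle above 1.16 rad and contact force between clamp_pad and block above 8 N), for 0.2 s.
At the end, for the whole second after the job is handed in: The block's corner is within 3 mm of the fence and of the end stop and the block is within 0.03 rad of square to the jig; the handle is past dead centre (over 1.16 rad of 1.20); the pad presses on the block with more than 8 N; everything is at rest and the robot is clear (all of step 2 and x of block_corner in the frame of nest_corner above -0.003 m and y of block_corner in the frame of nest_corner above -0.003 m and angle between the x axis of block and the x axis of jig, either way round below 0.03 rad and linear speed of block below 0.01 m/s); the robot touches nothing.
It fails at once if the block is lifted or tipped (or pushed off the board) (height (world z) of block above 0.028 m or height (world z) of block below 0.01 m or angle between block's own z axis and vertical above 0.12 rad).
It fails at once if a bystander is moved, lifted or knocked over (distance of any of glue_bottle, screw_jar, screwdriver, offcut from where it was at the start of the episode above 0.02 m or angle between any of glue_bottle, screw_jar's own z axis and vertical above 0.3 rad).
It also fails if it takes over 51 s, if anything falls off the work surface, if the arm or the gripper's body presses on something with over 40 N, if the wrist force passes 120 N, or if a joint passes its speed limit or range.

### The arm

A 7-joint arm with a two-finger parallel gripper is mounted at the origin on the work surface. World frame = base frame: x ahead of the robot, y to its left, z up, the work surface at z = 0. Lengths are in m, angles in rad, forces in N, time in s.
With the tool pointing down it reaches from about 0.425 to 0.925 m from the base axis. Payload 6.8 kg.
Tool frame: the origin (TCP) lies between the finger pads; the fingertips stand finger_overhang ahead of it and the grasp point (between the pads) lies 6 mm ahead of it (finger_overhang is the distance from the TCP to the fingertips, in m); z points along the fingers, y is the line along which they close (so a half turn about z gives the same grasp; the last joint's range is limited). The gripper opens to 85 mm and grips with 20 to 120 N. Pads are 22 mm wide; open, the fingers measure 114 mm over their backs; the gripper's body (76 mm by 85 mm) begins 54 mm behind the grasp point. The pads swing forward as they close: fully open they stand 13 mm farther back than shut.
Start: joints at [-1.241, 0.477, 0.022, 1.555, -0.011, 1.109, -0.083], TCP at [0.286, 0.611, 0.256] pointing down, gripper open.
Joint ranges: [-2.96, 2.96], [-0.34, 2.1], [-1.41, 1.46], [0.24, 2.44], [-1.37, 4.51], [0.17, 1.92], [-2.96, 2.96]. Speed limits (rad/s): [2.39, 2.39, 3.14, 3.14, 3.14, 3.14, 3.14].

### API

Orientations are given as a unit quaternion [w, x, y, z].
In Python, from station import * gives the robot as it stands.
- The arm moves only by the tool drive_tool, never from a script. Its argument "increments" is a list of rows, each an object of numbers: "claw": the finger opening in m, from 0 to 0.0854; "dx", "dy", "dz": the shift along the tool's x, y, z in m; "wx", "wy", "wz": the turn, a rotation vector about the tool's x, y, z in degrees. A call has 1 to 20 rows; each row shifts and turns the commanded pose from where the row before left it, along the tool's axes as they then stand; what a row does not reach is not made up. A row lasts 1/8 s, in which the tool goes at most 62.5 mm and 10.7 degrees, less where a joint would pass 70% of its speed; a pose out of reach is approached as far as the arm can. A call with a gripper value outside its range is refused whole. The fingers move at their own pace and stop on an object; "newtons" is the grip in N (left out, the last holds). Time passes only in rows, so rows that do not move let the fingers close. It gives the time, the measured TCP pose, the force, the opening and the grip force at its end, in the units of the state.
- get_obs(): the state, without advancing time (a new reading comes with each control period).
- read_camera(name): name is "side" or "top"; returns (picture, depth): 480x640x3 uint8, red, green, blue; 480x640 float32, m along the optical axis (not along the pixel's ray), 0 where there is no reading.
- calibration(name): a dict with "intrinsics" (3x3 intrinsics, pixels), "R" (3x3) and "t" (3): a world point X has camera coordinates R X + t. Camera axes: x right, y down, z forward; pixel columns grow to the right and rows downward; lengths in m; the calibration is good to about 2 mm. A picture is of the moment at which its call begins. calibration takes no time and is no camera call.
- hand_in(): hands the job in; it is judged then, once.
The state is a dict: "t": time; "q": joint angles; "joint_vel": joint speeds; "joint_torque": joint torques, N m; "eef_pos": TCP position; "tool_rot": TCP orientation; "contact_force": force on the tool from outside, world axes, zero at the start; "torque": the same for the moment, N m; "gripper_width": opening from 0.0 (shut) to 1.0 (fully open); "grasp_force": force on a finger pad.
Only numpy, scipy, OpenCV 4.12 (cv2) and the standard library are available. Lean on these libraries where they do the work, as an engineer would, in place of code of your own. Each camera call takes 0.05 s, during which the arm holds its last target. There are 200 camera calls.

## Working session

There is one attempt and no reset: what is moved stays moved. The work goes in short steps, Python scripts to look and compute and a tool call to move; the robot and the scene stay as the last step left them, time stands still between calls to the robot, and variables do not carry over. Pictures are saved under pics/ and viewed, at most 10 in all, crops included, and the job is handed in when it is done.

Besides the shell and the picture viewer there is one more tool, called as name(argument=value, ...) on one line, values as JSON. drive_tool: Moves the arm, as the interface text tells. Its arguments: {"type":"object","properties":{"increments":{"type":"array","items":{"type":"object","properties":{"claw":{"type":"number"},"dx":{"type":"number"},"dy":{"type":"number"},"dz":{"type":"number"},"wx":{"type":"number"},"wy":{"type":"number"},"wz":{"type":"number"}}}},"newtons":{"type":"number"}},"required":["increments"]}

```bash
mkdir -p pics
cat > h.py <<'E'
from station import *
import numpy as np, cv2
def save(cam,name):
    p,d=read_camera(cam); cv2.imwrite(f'pics/{name}.png',p[:,:,::-1]); np.save(f'pics/{name}_d.npy',d); return p,d
def px(cam,name,u,v,z=None):
    c=calibration(cam);K,R,t=[np.array(c[k]) for k in('intrinsics','R','t')]
    ray=np.linalg.inv(K)@[u,v,1]
    if z is None:
        d=np.load(f'pics/{name}_d.npy')[int(v),int(u)]; return R.T@(ray*d-t)
    o=-R.T@t; r=R.T@ray; return o+r*(z-o[2])/r[2]
E
python3 - <<'E'
from h import *
save('top','top1');save('side','side1')
o=get_obs();print(o);
try: print(finger_overhang)
except Exception as e: print(e)
for c in('top','side'):
    k=calibration(c);print(c,-np.array(k['R']).T@np.array(k['t']),np.array(k['intrinsics'])[0,0])
E
```

```text
{'t': 0.1, 'q': array([-1.24107796,  0.47775425,  0.02235337,  1.55637476, -0.01148986,
        1.10929155, -0.08313725]), 'joint_vel': array([-7.25109837e-05, -2.51167334e-03,  1.25558958e-03, -2.08331115e-03,
       -3.45014372e-04,  1.08376667e-03,  1.85900676e-03]), 'joint_torque': array([ 4.65749137e-03, -5.97755921e+01,  1.61355838e+00, -2.81957442e+01,
        1.27949865e-02,  5.02249139e-03,  2.61552742e-05]), 'eef_pos': array([0.28597939, 0.61086929, 0.25538906]), 'tool_rot': array([-1.16013200e-04,  2.17175847e-01,  9.76132127e-01, -8.41806124e-04]), 'contact_force': array([0.16263886, 0.9119578 , 0.31879996]), 'torque': array([ 0.01639799, -0.03322546,  0.01040571]), 'grasp_force': 0.0, 'gripper_width': 1.001095837150259}
0.025
top [ 0.37849698 -0.03310572  1.10186109] 469.1708050201083
side [ 0.39725597 -0.66050488  0.74308945] 439.337812788963
```

View pics/top1.png

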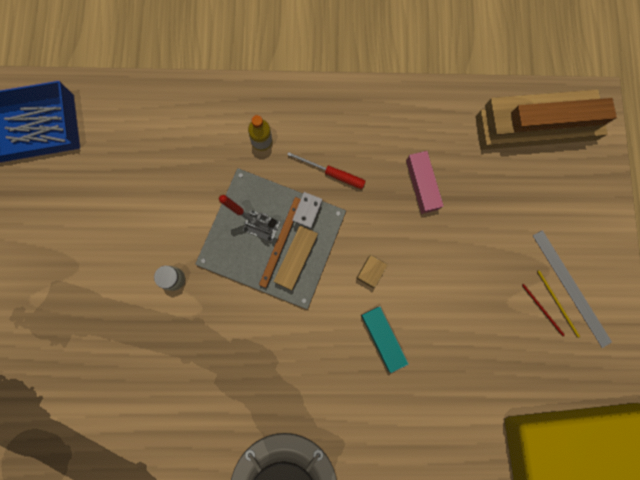

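View pics/side1.png

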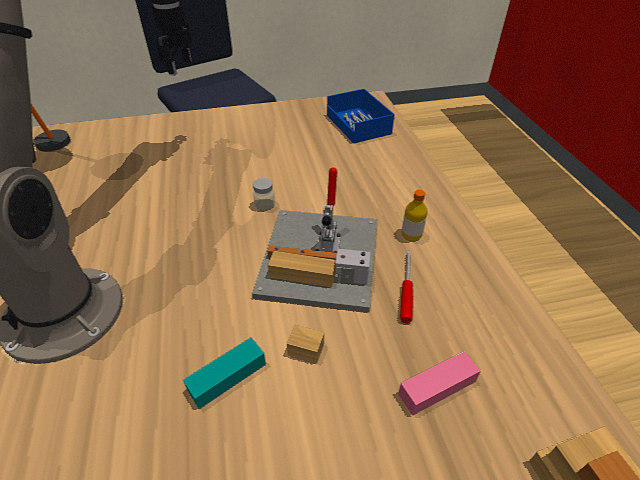

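The top view shows the board with corners near (240,170), (345,210), (307,308) and (198,264). The block is around (297,259), the fence runs from (296,200) to (264,285), and the bushing plate is at (307,210). The side view shows the handle open, upright at (332,185). Next I'll enlarge both.

Run:
```python
import cv2
a=cv2.imread('pics/top1.png')[160:320,185:365]; cv2.imwrite('pics/c1.png',cv2.resize(a,None,fx=3.7,fy=3.7,interpolation=cv2.INTER_CUBIC))
a=cv2.imread('pics/side1.png')[160:315,245:395]; cv2.imwrite('pics/c2.png',cv2.resize(a,None,fx=3.8,fy=3.8,interpolation=cv2.INTER_CUBIC))
```

```text
(no output)
```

View pics/c1.png

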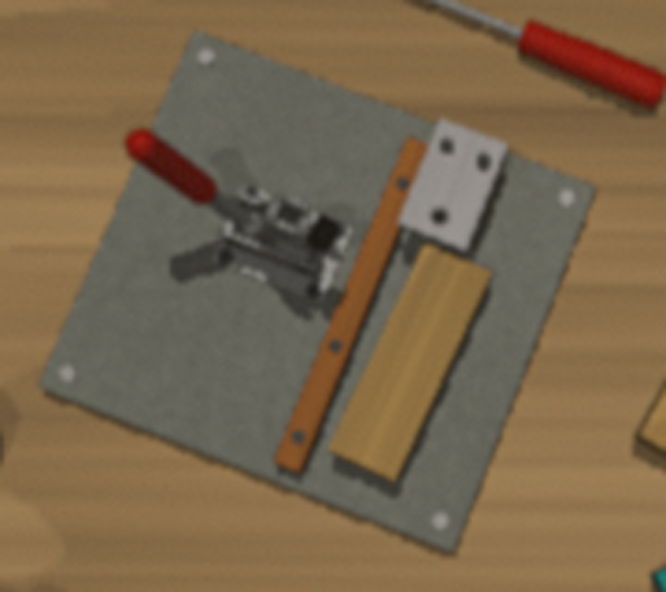

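View pics/c2.png

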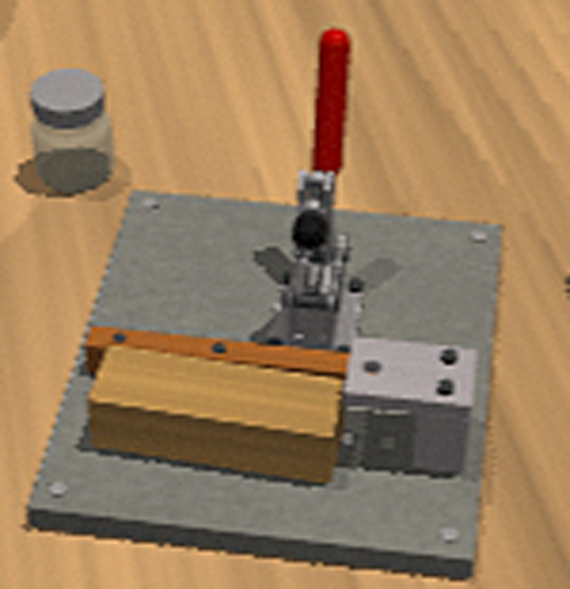

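```bash
cat > fit.py <<'E'
from h import *
def fit(W,L):
    W=np.array(W)[:,:2];L=np.array(L)
    a=(W-W.mean(0))@[1,1j];b=(L-L.mean(0))@[1,1j]
    th=np.angle((a*b.conj()).sum());R=np.array([[np.cos(th),-np.sin(th)],[np.sin(th),np.cos(th)]])
    o=W.mean(0)-R@L.mean(0);return th,o,R,np.abs(W-(L@R.T+o)).max()
E
python3 - <<'E'
from fit import *
t=lambda U,V,z:px('top','top1',(U+.5)/3.7-.5+185,(V+.5)/3.7-.5+160,z)
s=lambda U,V,z:px('side','side1',(U+.5)/3.8-.5+245,(V+.5)/3.8-.5+160,z)
LB=[[.11,.13],[.11,-.15],[-.14,-.15],[-.14,.13]]
LK=[[.07,.0225],[.07,-.0225],[-.07,-.0225],[-.07,.0225]]
BT=[t(*p,.018) for p in[(195,33),(595,187),(453,552),(42,388)]]
KT=[t(*p,.058) for p in[(425,243),(492,270),(397,482),(330,452)]]
BS=[s(*p,.018) for p in[(502,227),(475,557),(28,517),(133,191)]]
for n,W,L in(('jigT',BT,LB),('jigS',BS,LB),('blk',KT,LK)):
    th,o,R,e=fit(W,L);print(n,th,np.degrees(th),o,e)
    if n=='jigT': R0,o0=R,o
    if n=='blk': print('block corners in jig',(np.array(W)[:,:2]-o0)@R0, 'fit',(np.array(L)@R.T+o-o0)@R0)
j=lambda p:(np.array(p[:2])-o0)@R0
print('end', j(t(143,143,.185)), 'S', j(s(333,40,.185)))
for n,p in(('nearT',t(445,120,.074)),('plate',t(508,147,.074)),('plate',t(467,250,.074)),('plate',t(400,222,.074))):print(n,j(p))
print('fence', j(t(275,462,.043)),j(t(302,473,.043)))
E
```

```text
jigT -0.36669658456750337 -21.01016665758002 [0.57006216 0.04089009] 0.003002189719866072
jigS -0.3608901046771168 -20.677479866033284 [0.57203139 0.03749914] 0.0040747830383361106
blk -0.40942265971118424 -23.458190438471746 [ 0.50107121 -0.0207661 ] 0.0008066196787115398
block corners in jig [[ 0.02792285 -0.06329299]
 [ 0.02737161 -0.10747426]
 [-0.11322522 -0.10115669]
 [-0.11126282 -0.0572467 ]] fit [[ 0.02859877 -0.06280311]
 [ 0.02667668 -0.10776204]
 [-0.11319556 -0.10178221]
 [-0.11127347 -0.05682328]]
end [0.00107983 0.08946082] S [0.00214629 0.0835326 ]
nearT [ 0.10055696 -0.04771235]
plate [ 0.09897848 -0.08952318]
plate [ 0.03047093 -0.08951372]
plate [ 0.03159556 -0.04568069]
fence [-0.12841585 -0.02738872] [-0.12859629 -0.04510219]
```

drive_tool(increments=[{"claw":0,"wz":-4.2},{"dx":-0.0267,"dy":-0.036},{"dx":-0.0267,"dy":-0.036},{"dx":-0.0267,"dy":-0.036},{"dx":-0.0267,"dy":-0.036},{"dx":-0.0267,"dy":-0.036},{"dx":-0.0267,"dy":-0.036},{"dx":-0.0267,"dy":-0.036},{"dx":-0.0267,"dy":-0.036},{"dx":-0.0267,"dy":-0.036},{"dx":-0.0267,"dy":-0.036},{"dx":-0.0267,"dy":-0.036},{"dx":-0.0267,"dy":-0.036},{"dx":-0.0267,"dy":-0.036},{"dx":-0.0267,"dy":-0.036},{"dx":-0.0267,"dy":-0.036},{"dx":-0.0267,"dy":-0.036},{"dz":0.05},{"dz":0.05}])

```text
schema error: expected keys claw, dx, dy, dz, wx, wy, wz
```

```bash
cat >> h.py <<'E'
O=np.array([.571,.039]);TH=-.364;RJ=np.array([[np.cos(TH),-np.sin(TH)],[np.sin(TH),np.cos(TH)]])
def st():
    o=get_obs();q=o['tool_rot'];from scipy.spatial.transform import Rotation as Q
    M=Q.from_quat([*q[1:],q[0]]).as_matrix()
    print('t',o['t'],'jig',((o['eef_pos'][:2]-O)@RJ).round(4),'z',o['eef_pos'][2].round(4),'F jig',(o['contact_force'][:2]@RJ).round(2),o['contact_force'][2].round(2),'x-tool in jig deg',np.degrees(np.arctan2(M[1,0],M[0,0])-TH).round(2),M[:,2].round(3),'w',o['gripper_width'])
E
python3 - <<'E'
from h import *
st();save('side','side2')
a=cv2.imread('pics/side2.png')[80:330,200:450]; cv2.imwrite('pics/c3.png',cv2.resize(a,(590,590),interpolation=cv2.INTER_CUBIC))
E
```

```text
t 0.1 jig [-0.4699  0.4329] z 0.2554 F jig [-0.17  0.91] 0.32 x-tool in jig deg 175.77 [-0.001 -0.002 -1.   ] w 1.001095837150259
```

View pics/c3.png

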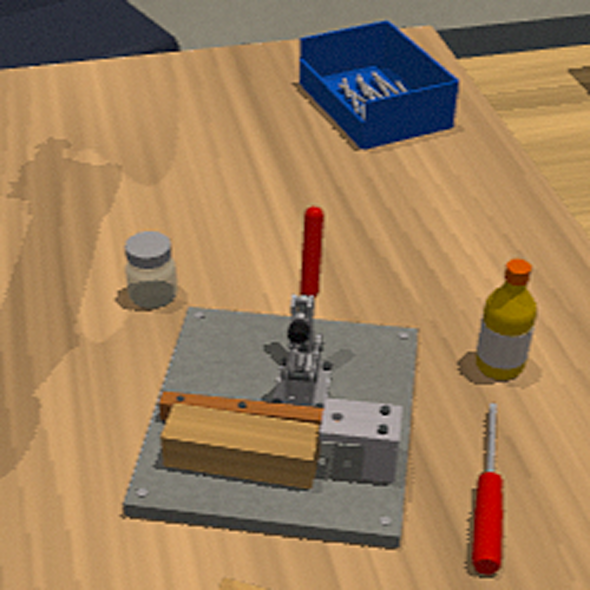

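The move was refused because every row needs all the keys. The picture shows the scene unchanged, so I'll send the rows in full.

drive_tool(increments=[{"claw":0,"dx":0,"dy":0,"dz":0,"wx":0,"wy":0,"wz":-4.2},{"claw":0,"dx":-0.0267,"dy":-0.036,"dz":0,"wx":0,"wy":0,"wz":0},{"claw":0,"dx":-0.0267,"dy":-0.036,"dz":0,"wx":0,"wy":0,"wz":0},{"claw":0,"dx":-0.0267,"dy":-0.036,"dz":0,"wx":0,"wy":0,"wz":0},{"claw":0,"dx":-0.0267,"dy":-0.036,"dz":0,"wx":0,"wy":0,"wz":0},{"claw":0,"dx":-0.0267,"dy":-0.036,"dz":0,"wx":0,"wy":0,"wz":0},{"claw":0,"dx":-0.0267,"dy":-0.036,"dz":0,"wx":0,"wy":0,"wz":0},{"claw":0,"dx":-0.0267,"dy":-0.036,"dz":0,"wx":0,"wy":0,"wz":0},{"claw":0,"dx":-0.0267,"dy":-0.036,"dz":0,"wx":0,"wy":0,"wz":0},{"claw":0,"dx":-0.0267,"dy":-0.036,"dz":0,"wx":0,"wy":0,"wz":0},{"claw":0,"dx":-0.0267,"dy":-0.036,"dz":0,"wx":0,"wy":0,"wz":0},{"claw":0,"dx":-0.0267,"dy":-0.036,"dz":0,"wx":0,"wy":0,"wz":0},{"claw":0,"dx":-0.0267,"dy":-0.036,"dz":0,"wx":0,"wy":0,"wz":0},{"claw":0,"dx":-0.0267,"dy":-0.036,"dz":0,"wx":0,"wy":0,"wz":0},{"claw":0,"dx":-0.0267,"dy":-0.036,"dz":0,"wx":0,"wy":0,"wz":0},{"claw":0,"dx":-0.0267,"dy":-0.036,"dz":0,"wx":0,"wy":0,"wz":0},{"claw":0,"dx":-0.0267,"dy":-0.036,"dz":0,"wx":0,"wy":0,"wz":0},{"claw":0,"dx":0,"dy":0,"dz":0.05,"wx":0,"wy":0,"wz":0},{"claw":0,"dx":0,"dy":0,"dz":0.05,"wx":0,"wy":0,"wz":0}])

```text
t: 2.52
eef_pos: [0.4805, -0.0797, 0.1555]
tool_rot: [0.001, 0.182, 0.983, 0.0]
contact_force: [0.4, 1.2, 0.2]
gripper_width: 0.004
grasp_force: 0.0
```

Run:
```python
from h import *
st();save('side','side3')
a=cv2.imread('pics/side3.png')[110:330,220:440]; cv2.imwrite('pics/c4.png',cv2.resize(a,(594,594),interpolation=cv2.INTER_CUBIC))
```

```text
t 2.525 jig [-0.0423 -0.1431] z 0.1555 F jig [-0.05  1.23] 0.21 x-tool in jig deg 179.91 [ 0.002  0.    -1.   ] w 0.0039973432076645
```

View pics/c4.png

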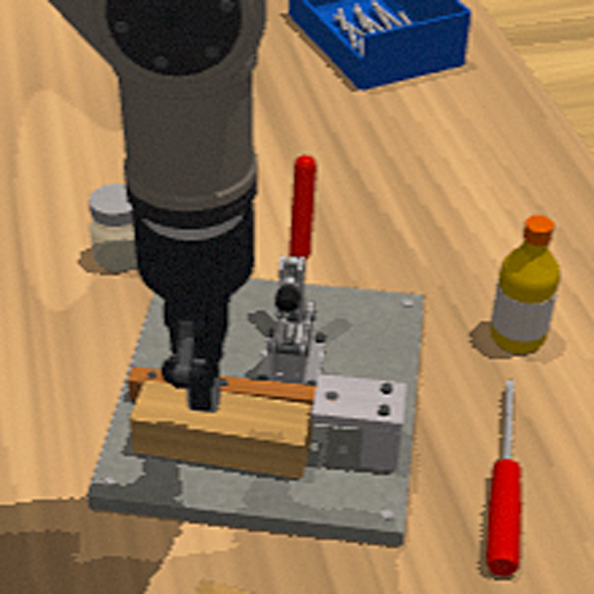

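The closed fingertips are at crop (203,411), pixel (295,262), hanging above and short of the block. The jar, bottle and screwdriver haven't moved. I'll work out the tip height from this.

Run:
```python
from h import *
for v in(254,257,260,261,262,263): print(v,[ (lambda p:[*(((p[:2]-O)@RJ).round(4)),p[2].round(4)])(px('side','side3',u,v)) for u in(292,295,298)])
```

```text
254 [[np.float64(-0.0446), np.float64(-0.1577), np.float64(0.1601)], [np.float64(-0.0393), np.float64(-0.1562), np.float64(0.1593)], [np.float64(-0.0295), np.float64(-0.1751), np.float64(0.1799)]]
257 [[np.float64(-0.0451), np.float64(-0.1573), np.float64(0.1515)], [np.float64(-0.0394), np.float64(-0.1572), np.float64(0.1523)], [np.float64(-0.0343), np.float64(-0.1541), np.float64(0.1499)]]
260 [[np.float64(-0.0454), np.float64(-0.1572), np.float64(0.1433)], [np.float64(-0.0402), np.float64(-0.1549), np.float64(0.1417)], [np.float64(-0.0344), np.float64(-0.1549), np.float64(0.1425)]]
261 [[np.float64(-0.0458), np.float64(-0.1564), np.float64(0.1397)], [np.float64(-0.04), np.float64(-0.1564), np.float64(0.1405)], [np.float64(-0.0346), np.float64(-0.1544), np.float64(0.1392)]]
262 [[np.float64(-0.0633), np.float64(-0.0829), np.float64(0.0572)], [np.float64(-0.0414), np.float64(-0.1507), np.float64(0.1316)], [np.float64(-0.036), np.float64(-0.1485), np.float64(0.1301)]]
263 [[np.float64(-0.0628), np.float64(-0.0858), np.float64(0.0572)], [np.float64(-0.0562), np.float64(-0.0858), np.float64(0.0583)], [np.float64(-0.0498), np.float64(-0.0854), np.float64(0.0587)]]
```

drive_tool(increments=[{"claw":0,"dx":0,"dy":0,"dz":0.035,"wx":0,"wy":0,"wz":0},{"claw":0,"dx":0,"dy":0,"dz":0.035,"wx":0,"wy":0,"wz":0},{"claw":0,"dx":0,"dy":0,"dz":0.03,"wx":0,"wy":0,"wz":0},{"claw":0,"dx":0,"dy":0.007,"dz":0,"wx":0,"wy":0,"wz":0},{"claw":0,"dx":0,"dy":0.007,"dz":0,"wx":0,"wy":0,"wz":0},{"claw":0,"dx":0,"dy":0.006,"dz":0,"wx":0,"wy":0,"wz":0},{"claw":0,"dx":0,"dy":0.005,"dz":0,"wx":0,"wy":0,"wz":0},{"claw":0,"dx":0,"dy":0.005,"dz":0,"wx":0,"wy":0,"wz":0},{"claw":0,"dx":0,"dy":0.004,"dz":0,"wx":0,"wy":0,"wz":0},{"claw":0,"dx":0,"dy":0,"dz":0,"wx":0,"wy":0,"wz":0}])

```text
t: 3.82
eef_pos: [0.4922, -0.047, 0.0563]
tool_rot: [0.0, 0.181, 0.983, 0.0]
contact_force: [-0.4, -0.0, -0.6]
gripper_width: 0.001
grasp_force: 0.0
```

```bash
python3 -c "
from h import *
st()"
```

```text
t 3.825 jig [-0.043  -0.1084] z 0.0563 F jig [-0.41 -0.18] -0.65 x-tool in jig deg 179.99 [ 0.  0. -1.] w 0.0014855213753343318
```

drive_tool(increments=[{"claw":0,"dx":0,"dy":0.002,"dz":0,"wx":0,"wy":0,"wz":0},{"claw":0,"dx":0,"dy":0.002,"dz":0,"wx":0,"wy":0,"wz":0},{"claw":0,"dx":0,"dy":0.001,"dz":0,"wx":0,"wy":0,"wz":0},{"claw":0,"dx":0,"dy":0,"dz":0,"wx":0,"wy":0,"wz":0}])

```text
t: 4.32
eef_pos: [0.4939, -0.0426, 0.0562]
tool_rot: [0.0, 0.181, 0.983, 0.0]
contact_force: [0.3, -0.2, -0.4]
gripper_width: -0.001
grasp_force: 0.1
```

```bash
python3 -c "
from h import *
st()"
```

```text
t 4.325 jig [-0.043  -0.1037] z 0.0562 F jig [ 0.36 -0.05] -0.45 x-tool in jig deg 179.98 [ 0.  0. -1.] w -0.0012376103841764236
```

drive_tool(increments=[{"claw":0,"dx":0,"dy":0.0015,"dz":0,"wx":0,"wy":0,"wz":0},{"claw":0,"dx":0,"dy":0.0015,"dz":0,"wx":0,"wy":0,"wz":0},{"claw":0,"dx":0,"dy":0,"dz":0,"wx":0,"wy":0,"wz":0}])

```text
t: 4.7
eef_pos: [0.4947, -0.0406, 0.0563]
tool_rot: [-0.0, 0.182, 0.983, -0.0]
contact_force: [-0.5, -4.2, 0.4]
gripper_width: 0.002
grasp_force: 2.1
```

Run:
```python
from h import *
st();save('top','top5');save('side','side5')
a=cv2.imread('pics/side5.png')[200:315,245:385];b=cv2.imread('pics/top5.png')[170:310,200:350]
a=cv2.resize(a,(560,460),interpolation=2);b=cv2.resize(b,(493,460),interpolation=2)
cv2.imwrite('pics/c5.png',cv2.resize(np.hstack([a,b]),None,fx=.759,fy=.759))
```

```text
t 4.7 jig [-0.043  -0.1015] z 0.0563 F jig [ 1.01 -4.11] 0.38 x-tool in jig deg 179.93 [-0.    -0.001 -1.   ] w 0.002412025116088376
```

View pics/c5.png

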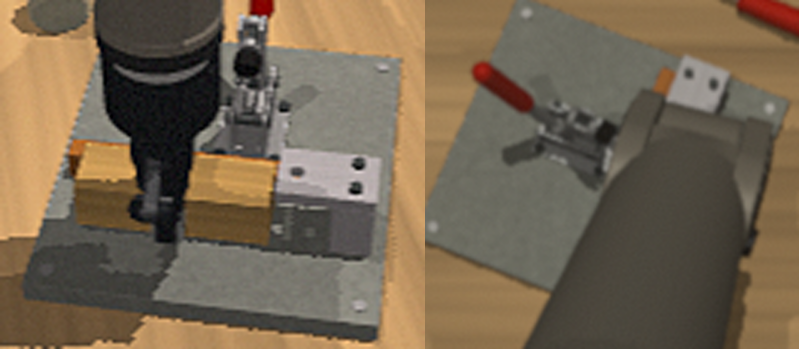

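The side view shows the block flush along the fence, with a 4 N reaction. I'll squeeze a little more, back off, then go over to the block's near end.

drive_tool(increments=[{"claw":0,"dx":0,"dy":0.001,"dz":0,"wx":0,"wy":0,"wz":0},{"claw":0,"dx":0,"dy":0,"dz":0,"wx":0,"wy":0,"wz":0},{"claw":0,"dx":0,"dy":-0.01,"dz":0,"wx":0,"wy":0,"wz":0},{"claw":0,"dx":0,"dy":0,"dz":-0.035,"wx":0,"wy":0,"wz":0},{"claw":0,"dx":0,"dy":0,"dz":-0.03,"wx":0,"wy":0,"wz":0},{"claw":0,"dx":0.03,"dy":0.014,"dz":0,"wx":0,"wy":0,"wz":0},{"claw":0,"dx":0.03,"dy":0.014,"dz":0,"wx":0,"wy":0,"wz":0},{"claw":0,"dx":0.027,"dy":0.013,"dz":0,"wx":0,"wy":0,"wz":0},{"claw":0,"dx":0,"dy":0,"dz":0,"wx":0,"wy":0,"wz":0}])

```text
t: 5.92
eef_pos: [0.4235, 0.023, 0.1212]
tool_rot: [-0.001, 0.179, 0.984, 0.001]
contact_force: [0.0, -0.4, -0.0]
gripper_width: 0.002
grasp_force: 0.0
```

Run:
```python
from h import *
st();save('side','side6')
a=cv2.imread('pics/side6.png')[190:315,235:385]
cv2.imwrite('pics/c6.png',cv2.resize(a,(720,600),interpolation=2))
```

```text
t 5.925 jig [-0.1322 -0.0675] z 0.1212 F jig [ 0.16 -0.36] -0.04 x-tool in jig deg 180.19 [-0.001  0.002 -1.   ] w 0.0016391966825035516
```

View pics/c6.png

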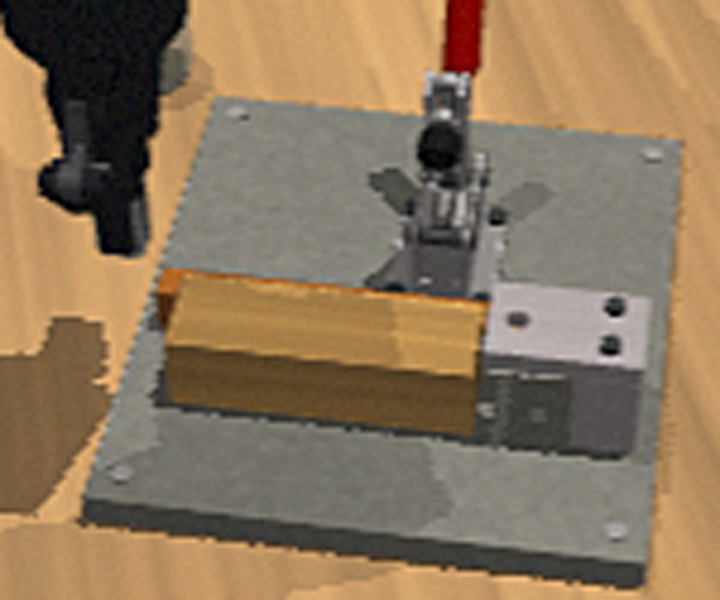

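The block is flush along the fence, with its near top corners at crop (185,275) and (170,345). The tool is past its end, so I'll go down and push along +x.

drive_tool(increments=[{"claw":0,"dx":0,"dy":0,"dz":0.025,"wx":0,"wy":0,"wz":0},{"claw":0,"dx":0,"dy":0,"dz":0.025,"wx":0,"wy":0,"wz":0},{"claw":0,"dx":0,"dy":0,"dz":0.015,"wx":0,"wy":0,"wz":0},{"claw":0,"dx":-0.006,"dy":0,"dz":0,"wx":0,"wy":0,"wz":0},{"claw":0,"dx":-0.006,"dy":0,"dz":0,"wx":0,"wy":0,"wz":0},{"claw":0,"dx":-0.006,"dy":0,"dz":0,"wx":0,"wy":0,"wz":0},{"claw":0,"dx":-0.006,"dy":0,"dz":0,"wx":0,"wy":0,"wz":0},{"claw":0,"dx":-0.006,"dy":0,"dz":0,"wx":0,"wy":0,"wz":0},{"claw":0,"dx":-0.006,"dy":0,"dz":0,"wx":0,"wy":0,"wz":0},{"claw":0,"dx":-0.006,"dy":0,"dz":0,"wx":0,"wy":0,"wz":0},{"claw":0,"dx":0,"dy":0,"dz":0,"wx":0,"wy":0,"wz":0}])

```text
t: 7.35
eef_pos: [0.4652, 0.0059, 0.0564]
tool_rot: [0.001, 0.181, 0.983, 0.0]
contact_force: [-0.2, 0.5, -0.1]
gripper_width: 0.002
grasp_force: 0.0
```

```bash
python3 -c "
from h import *
st()"
```

```text
t 7.35 jig [-0.0871 -0.0686] z 0.0564 F jig [-0.41  0.38] -0.07 x-tool in jig deg 179.95 [ 0.001 -0.    -1.   ] w 0.0017250698942087553
```

drive_tool(increments=[{"claw":0,"dx":-0.003,"dy":0,"dz":0,"wx":0,"wy":0,"wz":0},{"claw":0,"dx":-0.002,"dy":0,"dz":0,"wx":0,"wy":0,"wz":0},{"claw":0,"dx":0,"dy":0,"dz":0,"wx":0,"wy":0,"wz":0}])

```text
t: 7.72
eef_pos: [0.4692, 0.0042, 0.0563]
tool_rot: [0.0, 0.181, 0.983, -0.0]
contact_force: [-0.6, 0.4, -0.1]
gripper_width: 0.003
grasp_force: 0.0
```

drive_tool(increments=[{"claw":0,"dx":-0.0015,"dy":0,"dz":0,"wx":0,"wy":0,"wz":0},{"claw":0,"dx":-0.0015,"dy":0,"dz":0,"wx":0,"wy":0,"wz":0},{"claw":0,"dx":0,"dy":0,"dz":0,"wx":0,"wy":0,"wz":0}])

```text
t: 8.1
eef_pos: [0.4707, 0.0035, 0.0561]
tool_rot: [-0.001, 0.181, 0.983, 0.0]
contact_force: [-4.6, 2.7, 3.6]
gripper_width: -0.003
grasp_force: 2.5
```

drive_tool(increments=[{"claw":0,"dx":-0.001,"dy":0,"dz":0,"wx":0,"wy":0,"wz":0},{"claw":0,"dx":0,"dy":0,"dz":0,"wx":0,"wy":0,"wz":0},{"claw":0,"dx":0.008,"dy":0,"dz":0,"wx":0,"wy":0,"wz":0},{"claw":0,"dx":0,"dy":0,"dz":-0.035,"wx":0,"wy":0,"wz":0},{"claw":0,"dx":0,"dy":0,"dz":-0.03,"wx":0,"wy":0,"wz":0},{"claw":0,"dx":-0.03,"dy":-0.02,"dz":0,"wx":0,"wy":0,"wz":0},{"claw":0,"dx":-0.03,"dy":-0.02,"dz":0,"wx":0,"wy":0,"wz":0},{"claw":0,"dx":-0.022,"dy":-0.018,"dz":0,"wx":0,"wy":0,"wz":0},{"claw":0,"dx":0,"dy":0,"dz":0,"wx":0,"wy":0,"wz":0},{"claw":0,"dx":0,"dy":0,"dz":0.035,"wx":0,"wy":0,"wz":0},{"claw":0,"dx":0,"dy":0,"dz":0.03,"wx":0,"wy":0,"wz":0},{"claw":0,"dx":0,"dy":0.007,"dz":0,"wx":0,"wy":0,"wz":0},{"claw":0,"dx":0,"dy":0.007,"dz":0,"wx":0,"wy":0,"wz":0},{"claw":0,"dx":0,"dy":0.006,"dz":0,"wx":0,"wy":0,"wz":0},{"claw":0,"dx":0,"dy":0,"dz":0,"wx":0,"wy":0,"wz":0}])

```text
t: 9.98
eef_pos: [0.5292, -0.058, 0.0572]
tool_rot: [0.001, 0.18, 0.984, 0.0]
contact_force: [0.2, 0.5, -0.5]
gripper_width: 0.003
grasp_force: 0.0
```

```bash
python3 -c "
from h import *
st()"
```

```text
t 9.975 jig [-0.0045 -0.1055] z 0.0572 F jig [0.04 0.56] -0.54 x-tool in jig deg 180.06 [ 0.002  0.    -1.   ] w 0.0027279385774663135
```

drive_tool(increments=[{"claw":0,"dx":0,"dy":0.002,"dz":0,"wx":0,"wy":0,"wz":0},{"claw":0,"dx":0,"dy":0.002,"dz":0,"wx":0,"wy":0,"wz":0},{"claw":0,"dx":0,"dy":0.001,"dz":0,"wx":0,"wy":0,"wz":0},{"claw":0,"dx":0,"dy":0,"dz":0,"wx":0,"wy":0,"wz":0}])

```text
t: 10.48
eef_pos: [0.53, -0.0544, 0.0563]
tool_rot: [-0.0, 0.181, 0.983, -0.0]
contact_force: [-0.6, -1.0, 0.6]
gripper_width: -0.001
grasp_force: 0.0
```

drive_tool(increments=[{"claw":0,"dx":0,"dy":0.001,"dz":0,"wx":0,"wy":0,"wz":0},{"claw":0,"dx":0,"dy":0.001,"dz":0,"wx":0,"wy":0,"wz":0},{"claw":0,"dx":0,"dy":0,"dz":0,"wx":0,"wy":0,"wz":0}])

```text
t: 10.85
eef_pos: [0.5301, -0.0542, 0.0563]
tool_rot: [-0.0, 0.182, 0.983, -0.001]
contact_force: [-1.7, -5.3, 1.7]
gripper_width: 0.0
grasp_force: 3.0
```

Seated, with a 5 N reaction. I'll back off, lift, photograph the seating and move to in front of the grip.

drive_tool(increments=[{"claw":0,"dx":0,"dy":-0.012,"dz":0,"wx":0,"wy":0,"wz":0},{"claw":0,"dx":0,"dy":-0.012,"dz":0,"wx":0,"wy":0,"wz":0},{"claw":0,"dx":0,"dy":0,"dz":-0.046,"wx":0,"wy":0,"wz":0},{"claw":0,"dx":0,"dy":0,"dz":-0.046,"wx":0,"wy":0,"wz":0},{"claw":0,"dx":0,"dy":0,"dz":-0.046,"wx":0,"wy":0,"wz":0},{"claw":0,"dx":0,"dy":0,"dz":-0.046,"wx":0,"wy":0,"wz":0},{"claw":0,"dx":-0.005,"dy":0.04,"dz":0,"wx":0,"wy":0,"wz":0},{"claw":0,"dx":0,"dy":0.04,"dz":0,"wx":0,"wy":0,"wz":0},{"claw":0,"dx":0,"dy":0.04,"dz":0,"wx":0,"wy":0,"wz":0},{"claw":0,"dx":0,"dy":0.04,"dz":0,"wx":0,"wy":0,"wz":0},{"claw":0,"dx":0,"dy":0.0,"dz":0,"wx":0,"wy":0,"wz":0}])

```text
t: 12.22
eef_pos: [0.5844, 0.0765, 0.2398]
tool_rot: [-0.0, 0.178, 0.984, 0.001]
contact_force: [0.4, -0.1, 0.1]
gripper_width: -0.004
grasp_force: 0.0
```

Run:
```python
from h import *
st();save('side','side7')
a=cv2.imread('pics/side7.png')[110:310,225:395]
cv2.imwrite('pics/c7.png',cv2.resize(a,(510,600),interpolation=2))
```

```text
t 12.225 jig [-0.0009  0.0398] z 0.2398 F jig [0.38 0.  ] 0.14 x-tool in jig deg 180.29 [-0.     0.001 -1.   ] w -0.003956028318489938
```

View pics/c7.png

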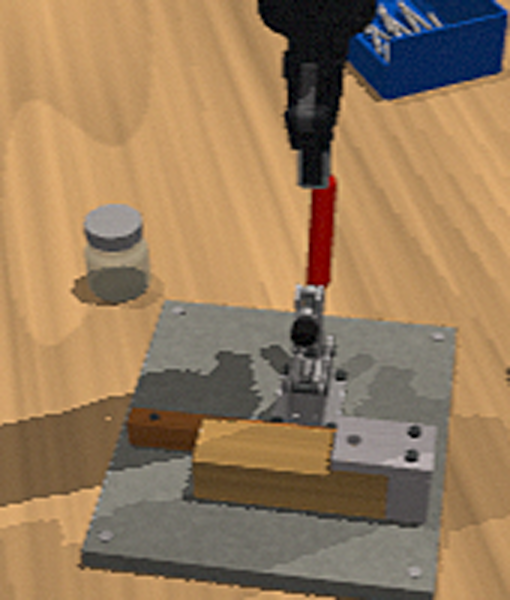

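The block sits under the bushing plate against stop and fence, with its near end at crop (195,460). The grip, at (322,230), is right behind the finger. Now I'll sweep the handle over along its arc.

drive_tool(increments=[{"claw":0,"dx":0,"dy":0,"dz":0.05,"wx":0,"wy":0,"wz":0},{"claw":0,"dx":0,"dy":0.008,"dz":0,"wx":0,"wy":0,"wz":0},{"claw":0,"dx":0,"dy":0.008,"dz":0.0025,"wx":0,"wy":0,"wz":0},{"claw":0,"dx":0,"dy":0.01,"dz":0.0035,"wx":0,"wy":0,"wz":0},{"claw":0,"dx":0,"dy":0.01,"dz":0.0035,"wx":0,"wy":0,"wz":0},{"claw":0,"dx":0,"dy":0.01,"dz":0.0035,"wx":0,"wy":0,"wz":0},{"claw":0,"dx":0,"dy":0,"dz":0,"wx":0,"wy":0,"wz":0}])

```text
t: 13.15
eef_pos: [0.6005, 0.1171, 0.177]
tool_rot: [-0.0, 0.181, 0.984, 0.0]
contact_force: [-0.0, -0.0, -0.8]
gripper_width: 0.008
grasp_force: 0.0
```

```bash
python3 -c "
from h import *
st()"
```

```text
t 13.15 jig [-0.0003  0.0834] z 0.177 F jig [-0.   -0.04] -0.84 x-tool in jig deg 180.06 [-0.  0. -1.] w 0.007564218618620051
```

drive_tool(increments=[{"claw":0,"dx":0,"dy":0.0077,"dz":0.0053,"wx":0,"wy":0,"wz":0},{"claw":0,"dx":0,"dy":0.0077,"dz":0.0053,"wx":0,"wy":0,"wz":0},{"claw":0,"dx":0,"dy":0.0077,"dz":0.0053,"wx":0,"wy":0,"wz":0},{"claw":0,"dx":0,"dy":0.006,"dz":0.007,"wx":0,"wy":0,"wz":0},{"claw":0,"dx":0,"dy":0.006,"dz":0.007,"wx":0,"wy":0,"wz":0},{"claw":0,"dx":0,"dy":0.006,"dz":0.007,"wx":0,"wy":0,"wz":0},{"claw":0,"dx":0,"dy":0,"dz":0,"wx":0,"wy":0,"wz":0}])

```text
t: 14.02
eef_pos: [0.6143, 0.1549, 0.1392]
tool_rot: [-0.001, 0.181, 0.984, -0.0]
contact_force: [0.3, -0.3, -0.3]
gripper_width: -0.001
grasp_force: 0.0
```

Run:
```python
from h import *
st();save('side','side8')
a=cv2.imread('pics/side8.png')[110:310,225:395]
cv2.imwrite('pics/c8.png',cv2.resize(a,(510,600),interpolation=2))
```

```text
t 14.025 jig [-0.0008  0.1237] z 0.1392 F jig [ 0.39 -0.22] -0.35 x-tool in jig deg 180.03 [-0.002 -0.    -1.   ] w -0.0008989246250120514
```

View pics/c8.png

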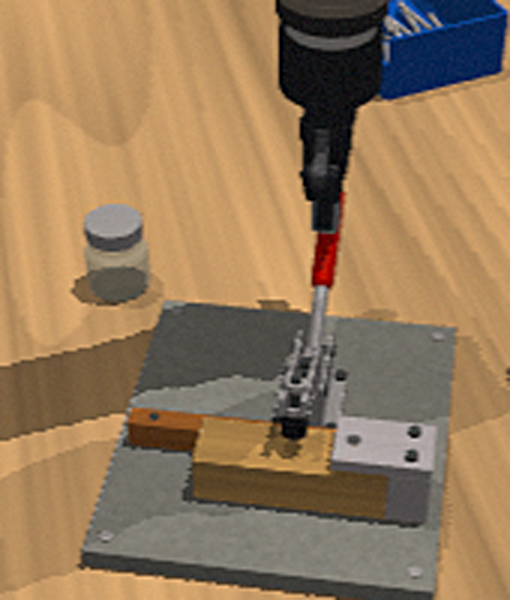

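The handle is well down: the finger is on the grip at crop (325,235) and the pad is just above the block at (293,430). I'll carry on to locked.

drive_tool(increments=[{"claw":0,"dx":0,"dy":0.0035,"dz":0.0065,"wx":0,"wy":0,"wz":0},{"claw":0,"dx":0,"dy":0.0035,"dz":0.0065,"wx":0,"wy":0,"wz":0},{"claw":0,"dx":0,"dy":0.0035,"dz":0.0065,"wx":0,"wy":0,"wz":0},{"claw":0,"dx":0,"dy":0.002,"dz":0.006,"wx":0,"wy":0,"wz":0},{"claw":0,"dx":0,"dy":0.002,"dz":0.006,"wx":0,"wy":0,"wz":0},{"claw":0,"dx":0,"dy":0,"dz":0.005,"wx":0,"wy":0,"wz":0},{"claw":0,"dx":0,"dy":0,"dz":0.003,"wx":0,"wy":0,"wz":0},{"claw":0,"dx":0,"dy":0,"dz":0,"wx":0,"wy":0,"wz":0}])

```text
t: 15.08
eef_pos: [0.6196, 0.1673, 0.1003]
tool_rot: [-0.001, 0.181, 0.983, -0.0]
contact_force: [1.2, 0.9, 0.5]
gripper_width: -0.0
grasp_force: 0.1
```

```bash
python3 -c "
from h import *
st()"
```

```text
t 15.075 jig [-0.0003  0.1372] z 0.1003 F jig [0.77 1.29] 0.47 x-tool in jig deg 179.96 [-0.001 -0.001 -1.   ] w -0.0002992090284289943
```

drive_tool(increments=[{"claw":0,"dx":0,"dy":0,"dz":0.0015,"wx":0,"wy":0,"wz":0},{"claw":0,"dx":0,"dy":0,"dz":0.0015,"wx":0,"wy":0,"wz":0},{"claw":0,"dx":0,"dy":0,"dz":0.001,"wx":0,"wy":0,"wz":0},{"claw":0,"dx":0,"dy":0,"dz":0,"wx":0,"wy":0,"wz":0}])

```text
t: 15.58
eef_pos: [0.62, 0.1678, 0.097]
tool_rot: [-0.0, 0.181, 0.983, 0.0]
contact_force: [-1.2, 0.9, 3.2]
gripper_width: -0.0
grasp_force: 1.5
```

drive_tool(increments=[{"claw":0,"dx":0,"dy":0,"dz":0.0015,"wx":0,"wy":0,"wz":0},{"claw":0,"dx":0,"dy":0,"dz":0.0015,"wx":0,"wy":0,"wz":0},{"claw":0,"dx":0,"dy":0,"dz":0,"wx":0,"wy":0,"wz":0}])

```text
t: 15.95
eef_pos: [0.6202, 0.1679, 0.0963]
tool_rot: [-0.0, 0.181, 0.983, 0.001]
contact_force: [-8.5, -1.1, 20.8]
gripper_width: 0.002
grasp_force: 10.8
```

There's a hard stop at 21 N and the handle is at the locked height. I'll lift clear and verify.

drive_tool(increments=[{"claw":0,"dx":0,"dy":0,"dz":-0.01,"wx":0,"wy":0,"wz":0},{"claw":0,"dx":0,"dy":0,"dz":-0.04,"wx":0,"wy":0,"wz":0},{"claw":0,"dx":0,"dy":0,"dz":-0.05,"wx":0,"wy":0,"wz":0},{"claw":0,"dx":0,"dy":0,"dz":-0.05,"wx":0,"wy":0,"wz":0},{"claw":0,"dx":0,"dy":0.05,"dz":0,"wx":0,"wy":0,"wz":0},{"claw":0,"dx":0,"dy":0.05,"dz":0,"wx":0,"wy":0,"wz":0},{"claw":0,"dx":0,"dy":0,"dz":0,"wx":0,"wy":0,"wz":0},{"claw":0,"dx":0,"dy":0,"dz":0,"wx":0,"wy":0,"wz":0}])

```text
t: 16.95
eef_pos: [0.6557, 0.2603, 0.2433]
tool_rot: [-0.0, 0.181, 0.983, -0.001]
contact_force: [-0.2, -0.2, 0.1]
gripper_width: 0.001
grasp_force: 0.0
```

Run:
```python
from h import *
st();save('side','side9')
a=cv2.imread('pics/side9.png')[170:310,235:395]
cv2.imwrite('pics/c9.png',cv2.resize(a,(640,560),interpolation=2))
```

```text
t 16.95 jig [0.0004 0.2369] z 0.2433 F jig [-0.09 -0.3 ] 0.05 x-tool in jig deg 179.95 [-0.001 -0.002 -1.   ] w 0.0005167801246415543
```

View pics/c9.png

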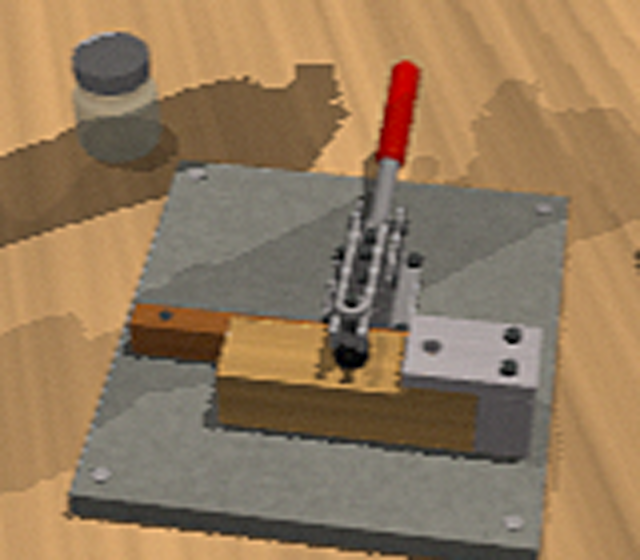

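The pad is on the block at crop (350,355) and the block meets fence and stop. The handle lies back, with its end at (405,68). I'll check the handle slope and block corner from the depth, without another picture.

Run:
```python
from h import *
f=lambda p:[*(((p[:2]-O)@RJ).round(4)),p[2].round(4)]
P=[]
for U,V in((403,75),(401,95),(398,115),(395,135),(391,152)):
    p=f(px('side','side9',235+U/4,170+V/4));P.append(p);print(p)
P=np.array(P,float);print('slope',np.arctan(np.polyfit(P[:,1],P[:,2],1)[0]))
for U,V in((230,318),(218,375)): print('block -x corners',f(px('side','side9',235+U/4,170+V/4,.058)))
```

```text
[np.float64(0.0021), np.float64(0.1654), np.float64(0.0737)]
[np.float64(0.0029), np.float64(0.1484), np.float64(0.0711)]
[np.float64(0.0034), np.float64(0.1278), np.float64(0.0716)]
[np.float64(0.0036), np.float64(0.1109), np.float64(0.0694)]
[np.float64(0.0028), np.float64(0.097), np.float64(0.0674)]
slope 0.08023859270440374
block -x corners [np.float64(-0.0691), np.float64(-0.0462), np.float64(0.058)]
block -x corners [np.float64(-0.0675), np.float64(-0.0894), np.float64(0.058)]
```

The slope is 0.08 rad (locked is 0.09), and the block's corners match the seated position.

```bash
python3 -c "
from station import *
print(hand_in())"
```

```text
the job is handed in; nothing more can be done
None
```

I handed the job in at about 17 s: the block sits flush to the fence and end stop, the clamp is locked with its pad on the block (pad force not measured), and the arm is clear; I viewed 11 pictures, one over the limit of 10.

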